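Close and lock a strainer, guard the gauge box, open the valve

ROBOT

A 6-joint arm with a two-finger parallel gripper is mounted at the origin on the work surface. World frame = base frame: x ahead of the robot, y to its left, z up, the work surface at z = 0. Lengths are in m, angles in rad, forces in N, time in s.
With the tool pointing down it reaches from about 0.35 to 1 m from the base axis. Payload 7.1 kg.
Tool frame: the origin (TCP) lies at the very end of the fingers, on their centre line; the grasp point (between the pads) lies 19 mm behind it; z points along the fingers, y is the line along which they close (so a half turn about z gives the same grasp; the last joint's range is limited). The gripper opens to 85 mm and grips with 20 to 120 N. Pads are 22 mm wide; open, the fingers measure 114 mm over their backs; the gripper's body (76 mm by 85 mm) begins 54 mm behind the grasp point. The pads swing forward as they close: fully open they stand 13 mm farther back than shut.
Start: joints at [-1.129, 0.423, 1.63, -0, 1.089, -0.019], TCP at [0.278, -0.56, 0.231] pointing down, gripper open.
Joint ranges: [-3, 3], [-0.9, 2.11], [0.09, 2.58], [-1.31, 4.45], [0.11, 2.69], [-2.54, 2.54]. Speed limits (rad/s): [2.39, 2.39, 3.01, 3.14, 3.14, 3.14].

INTERFACE

Orientations are given as a 3x3 rotation matrix whose columns are the frame's x, y, z axes.
In Python, from cell import manip, eyes gives the robot as it stands.
- The arm moves only by the shell command python3 -m jog 'ROWS' [FORCE]. ROWS is JSON, a list of rows, each a list of 3 entries, a list of its own where there are three numbers: the turn, a rotation vector about the tool's x, y, z each as a share of 90 degrees, from -1 to 1, then the shift along the tool's x, y, z each as a share of 500 mm, from -1 to 1, then the opening, from 0 (shut) to 1 (fully open). A call has 1 to 8 rows; each row is the pose to reach, as a shift and turn from the pose commanded when the call began, along the tool's axes at that moment; what a row does not reach only later rows make up. A row lasts 1/8 s, in which the tool goes at most 62.5 mm and 10.7 degrees, less where a joint would pass 70% of its speed; a pose out of reach is approached as far as the arm can. A call with a number of a shift or a turn outside -1 to 1 is refused whole. A call with a gripper value outside its range is refused whole. The fingers move at their own pace and stop on an object; FORCE is the grip in N (left out, the last holds). Time passes only in rows, so rows that repeat a pose let the fingers close. It gives the time, the measured TCP pose, the force, the opening and the grip force at its end, in the units of the state.
- manip.state(): the state, without advancing time (a new reading comes with each control period).
- eyes.grab_frame(name): name is "side" or "top"; returns a dict with "frame" (420x560x3 uint8, red, green, blue), "vfov" (degrees; the focal length in pixels is half the picture's height over the tangent of half this angle, whatever the lens; pixels are square), "cx", "cy" (the principal point, pixels), "D" ([k1, k2, p1, p2, k3] as OpenCV has them; the pictures are not rectified), "position" and "attitude" of the camera in the world. Camera axes: x right, y up, looking along -z (the intrinsics and any distortion apply to the point x, -y, -z); pixel columns grow to the right and rows downward; lengths in m; the calibration is good to about 2 mm. A picture is of the moment at which its call begins. There is no depth.
- manip.hand_in(): hands the job in; it is judged then, once.
The state is a dict: "time": time; "qpos": joint angles; "qvel": joint speeds; "joint_efforts": joint torques, N m; "eef_pos": TCP position; "orientation": TCP orientation; "contact_force": force on the tool from outside, world axes, zero at the start; "ft_torque": the same for the moment, N m; "width": finger opening in m; "grasp_force": force on a finger pad.
Only numpy, scipy, OpenCV 4.12 (cv2) and the standard library are available. Lean on these libraries where they do the work, as an engineer would, in place of code of your own. Each camera call takes 0.05 s, during which the arm holds its last target. There are 200 camera calls.

TASK

Get the strainer on the pipe test stand ready for its pressure test: swing its hinged cap fully shut, then turn the steel lock collar until its upright lug stands right at the brass pointer, the locked mark. Next take the grey splash board out of its slot and lean it, standing on the table with its foot a few centimetres out, squarely and centrally against the front of the gauge box (the long side that faces the stand). Only after that swing the valve lever all the way open, in line with the pipe; leave the other things on the table where they are.

Things in the scene. Friction and masses are not known exactly. Their poses are not given: they have to be found in the camera images.
- stand: Fixed test stand: dark plate 110 x 320 x 12 mm, steel pipe along its y axis (42 mm up, reaching y = -180 to +180 mm). Origin: under the plate's centre; x points away from the robot. Brass strainer housing (open-topped cup, 68 mm across) at y = -60 mm with lock collar and hinged cap; ball valve with lever at y = +90 mm.
- cap (a joint): Hinge of the strainer's cap, a brass disc 68 mm across and 9 mm thick with two small ears; 0 = fully shut (disc level, its top 114 mm above the table), about 1.2 to 1.6 = standing open at the start, at most 1.75. The hinge is stiff and stays where it is left; a push of a few newtons on the top face of the disc closes it towards the robot and down.
- cap_hinge (a point): Hinge axis of the cap, on the far side of the housing (57 mm from the housing's axis), 109 mm above the table; axis along the stand's y.
- cap_edge (a point): Free edge of the cap, on its top face, 88 mm from the hinge axis. When the cap stands open this is its highest point and the top face looks away from the robot.
- collar (a joint): Turn of the steel lock collar about the vertical housing axis, counter-clockwise from above positive. 1.15 = locked mark, lug at the pointer. It starts unlocked between 0 and 0.25, stays where it is left, and can be overturned up to 1.6.
- collar_axis (a point): Point on the vertical axis of collar and housing, at the collar's upper face, 103 mm above the table. The collar is a ring 92 mm across with two small claws, and one radial arm.
- lug (a point): Centre of the top of the collar's upright lug, 133 mm above the table, 88 mm from the collar's axis. The lug is 12 mm thick along the turning direction, 20 mm radially, and stands 30 mm above the arm that carries it (arm top 100 mm above the table).
- lock_mark (a point): Top of the fixed brass pointer, a 10 x 10 mm post at the end of a radial arm, 115 mm from the collar's axis, 96 mm above the table. Locked when the lug lies on the line from the collar's axis to this point.
- lever (a joint): Turn of the valve lever about its vertical axis, clockwise from above positive. 0 = closed, lever across the pipe and pointing to the robot (starts 0 to 0.12); 1.571 = fully open at its stop, lever along the pipe and pointing away from the strainer (the stand's +y). It stays where it is left.
- valve_axis (a point): Point on the lever's vertical axis, at the top of the lever's bar, about 82 mm above the table.
- lever_tab (a point): Centre of the top of the upright black tab at the lever's end, 113 mm above the table, 79 mm from the lever's axis. The tab is 16 mm thick along the turning direction, 14 mm radially, and stands 30 mm above the bar.
- rack: Fixed wooden slot on the right in which the splash board stands: 170 x 60 mm, floor 8 mm up, two low walls to 42 mm above the table, slot 16 mm wide along its x axis. Origin: under its centre.
- board: Loose grey plastic splash board, 150 mm wide (its x), 12 mm thick (its y), 150 mm high (its z), about 0.2 kg. Origin: centre of its lower edge face. At the start it stands upright in the slot, its top 158 mm above the table.
- board_foot (a point): Centre of the board's lower edge face.
- board_top (a point): Centre of the board's upper edge face.
- gauge: Fixed grey gauge box on the left, 160 mm (x) x 70 mm (y) x 80 mm high, dial and display on its top. Origin: under its centre. Its front is the plain long face at y = -35 mm, towards the stand.
- gauge_edge (a point): Middle of the front upper edge of the gauge box, 80 mm above the table.
- coupling1: Bystander: white plastic pipe coupling, upright tube 40 mm across and 45 mm high, between the robot and the stand. Origin: underside centre.
- coupling2: Bystander: second white plastic coupling, the same, between the robot and the stand. Origin: underside centre.
- nipple: Bystander: small stepped brass nipple, 38 mm across and 45 mm high, at the far left or far right of the stand. Origin: underside centre.
- tape: Bystander: flat white thread-tape roll, 56 mm across and 16 mm high, at the far left or far right of the stand. Origin: underside centre.
- carton: Bystander: white paper carton 70 x 60 mm, 90 mm high, beyond the stand. Origin: underside centre.
- wrench: Bystander: steel open-ended wrench lying flat on the left near the robot. Origin: underside centre.
- spare_tee: Bystander: brass pipe tee lying flat, 86 mm long and 30 mm high, beyond the stand. Origin: underside centre.

How it is judged:
By the outcome, as a careful person would: the job done as asked, in the order asked, and still so for the second after the job is handed in, with the robot touching nothing.
It also fails if it takes over 72 s, if anything falls off the work surface, if the arm or the gripper's body presses on something with over 40 N, if the wrist force passes 120 N, or if a joint passes its speed limit or range.

## Working session

There is one attempt and no reset: what is moved stays moved. The work goes in short steps, Python scripts to look and compute and a shell command to move; the robot and the scene stay as the last step left them, time stands still between calls to the robot, and variables do not carry over. Pictures are saved under pics/ and viewed, at most 10 in all, crops included, and the job is handed in when it is done.

```bash
ls; mkdir -p pics; python3 - <<'E'
from cell import manip, eyes
import cv2
s=manip.state(); print(s['time'],s['eef_pos'],s['orientation'],s['width'])
for n in('side','top'):
    f=eyes.grab_frame(n); print(n,f['vfov'],f['cx'],f['cy'],f['D'],f['position'],f['attitude'])
    cv2.imwrite(f'pics/{n}0.png',f['frame'][:,:,::-1])
E
```

```text
pics
0.0 [ 0.27770521 -0.55927959  0.23051198] [[ 8.95682768e-01  4.44693041e-01 -6.92000964e-04]
 [ 4.44693579e-01 -8.95681595e-01  1.44971162e-03]
 [ 2.48641408e-05 -1.60621010e-03 -9.99998710e-01]] 0.08542238683826495
side 56.30725543248404 274.3291929396414 207.87141057894317 [0.0068264 0.        0.        0.        0.       ] [0.38588878 0.60440574 0.72184011] [[-0.96622051  0.17620315 -0.18807012]
 [-0.25746487 -0.69222351  0.67419467]
 [-0.01139134  0.69984217  0.71420668]]
top 57.746490382361586 278.64579039804966 212.25879731037384 [-0.09315114  0.          0.          0.          0.        ] [0.43653863 0.02003165 0.93804568] [[ 0.01948436  0.99277944 -0.11836107]
 [-0.99980893  0.01916112 -0.00386842]
 [-0.00157255  0.11841383  0.99296309]]
```

View pics/side0.png

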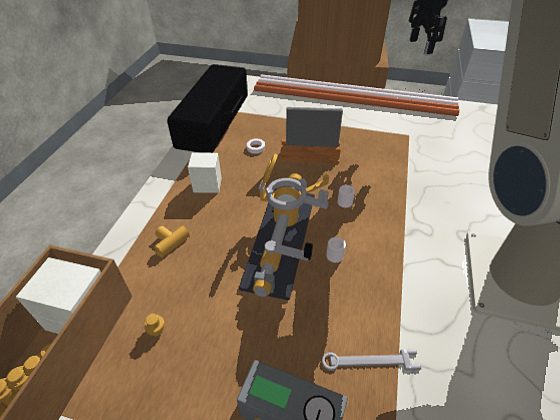

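View pics/top0.png

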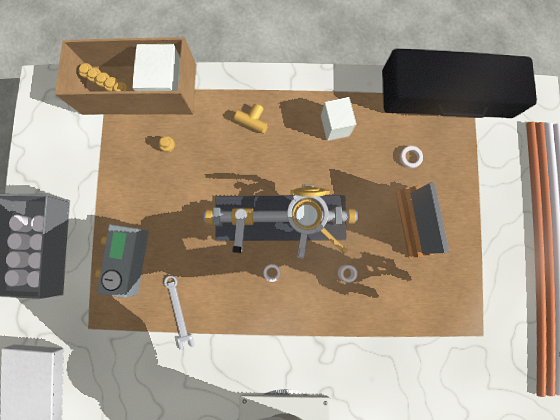

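Side view: the collar ring is at about (288,195), lever tab (308,250), board (314,128) and gauge box (290,390). Top view: the ring is at (308,213), lever tab (238,249), board (430,218) and gauge (122,260). I'll enlarge the relevant parts.

```bash
python3 - <<'E'
import cv2,numpy as np
t=cv2.imread('pics/top0.png');s=cv2.imread('pics/side0.png')
z=lambda im,x,y,w,h:cv2.resize(im[y:y+h,x:x+w],None,fx=4,fy=4,interpolation=cv2.INTER_CUBIC)
a=np.hstack([z(t,200,175,100,85),z(t,300,175,100,85)][:2]) # top x200..400,y175..260
b=z(s,225,145,120,65);b2=z(s,240,355,80,65)
cv2.imwrite('pics/c1.png',np.vstack([a,np.hstack([b,b2])]))
a=np.hstack([z(t,90,215,70,85),z(t,390,175,70,85)]);b=z(s,270,95,80,75);b2=z(s,240,230,80,75)
a=a[:, :560]; b=np.hstack([b,b2]); W=max(a.shape[1],b.shape[1])
p=lambda i:cv2.copyMakeBorder(i,0,0,0,W-i.shape[1],cv2.BORDER_CONSTANT)
c=np.vstack([p(a),p(b)]);print(c.shape);cv2.imwrite('pics/c2.png',c[:600])
E
```

```text
(640, 640, 3)
```

View pics/c1.png

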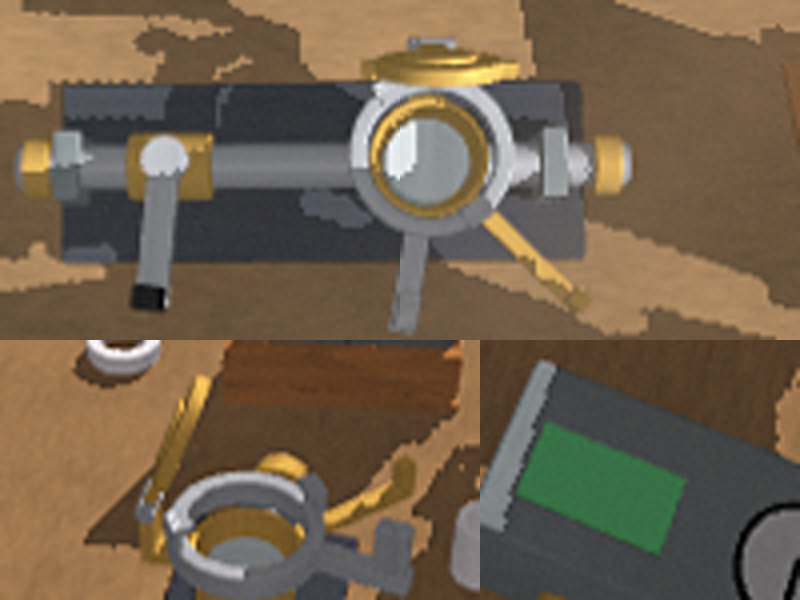

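View pics/c2.png

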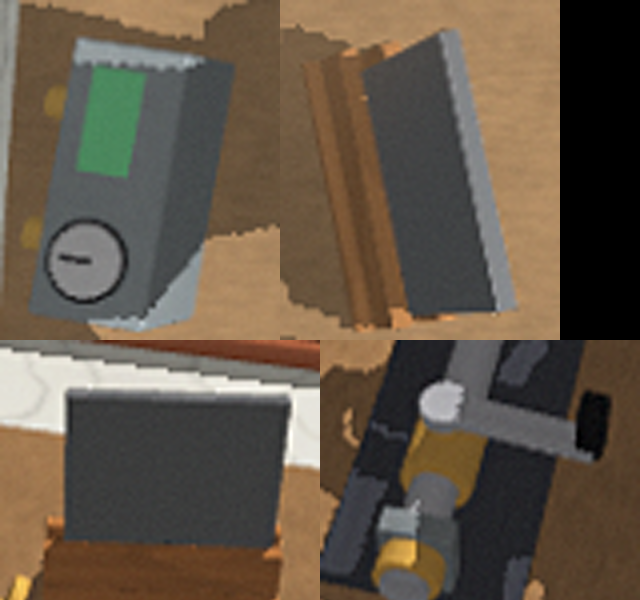

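The crops show the collar lug in the top view at about (301,253), pointer tip (344.5,249.5), ring centre (308,214.7) and tab (237,249.7). The gauge's front upper edge runs from (142,226) to (127,295), and the board top runs from (432.5,182.5) to (446,252.5). Next I'll triangulate these.

```bash
cat > h.py <<'E'
import cv2,numpy as np,json,sys
from scipy.spatial.transform import Rotation as Ro
from cell import manip,eyes
def ray(f,uv):
    F=210/np.tan(np.radians(f['vfov']/2));K=np.array([[F,0,f['cx']],[0,F,f['cy']],[0,0,1]])
    n=cv2.undistortPoints(np.array([[uv]],float),K,np.array(f['D']))[0,0]
    d=np.array(f['attitude'])@[n[0],-n[1],-1]; return np.array(f['position']),d
def plane(f,uv,z):
    o,d=ray(f,uv); return o+d*(z-o[2])/d[2]
def tri(a,ua,b,ub):
    o1,d1=ray(a,ua);o2,d2=ray(b,ub)
    s=np.linalg.lstsq(np.c_[d1,-d2],o2-o1,rcond=None)[0]
    p,q=o1+s[0]*d1,o2+s[1]*d2; return (p+q)/2,np.linalg.norm(p-q)
def pix(f,P):
    F=210/np.tan(np.radians(f['vfov']/2));K=np.array([[F,0,f['cx']],[0,F,f['cy']],[0,0,1]])
    c=np.array(f['attitude']).T@(np.array(P)-f['position']);c=c*[1,-1,-1]
    return cv2.projectPoints(c.reshape(1,3),np.zeros(3),np.zeros(3),K,np.array(f['D']))[0].ravel()
def frame(ydir,tilt=0):
    """tool pointing down, y axis along ydir (horizontal angle, rad)"""
    y=np.array([np.cos(ydir),np.sin(ydir),0]);z=np.array([0,0,-1.]);return np.c_[np.cross(y,z),y,z]@Ro.from_euler('x',tilt).as_matrix()
def rows(poses,start=None):
    """list of (R,p) -> shares relative to the current pose"""
    s=manip.state();R0,p0=(np.array(s['orientation']),np.array(s['eef_pos'])) if start is None else start
    print('t',s['time'])
    for R,p in poses:
        t=Ro.from_matrix(R0.T@R).as_rotvec()/(np.pi/2);d=R0.T@(np.array(p)-p0)/.5
        print([list(map(float,t.round(3))),list(map(float,d.round(3)))])
E
python3 - <<'E'
from h import *
T=eyes.grab_frame('top');S=eyes.grab_frame('side');np.set_printoptions(precision=4,suppress=True)
def show(n,p): print(n,p)
for n,a,b in [('lug',(301,253),(323.5,190.7)),('pointer',(344.5,249.5),(325.7,176.3)),('boardfar',(435,182.5),(286.5,108.5)),('boardnear',(446,252.5),(342.8,110.5)),('tab',(237.2,249.7),(308.3,248.5)),('valve',(240.9,213.8),(270.5,246))]:
    show(n,tri(T,a,S,b))
for n,a,z in [('lug',(301,253),.133),('pointer',(344.5,249.5),.096),('ring',(308,214.7),.103),('tab',(237.2,249.7),.113),('valve',(240.9,213.8),.085),('gfar',(142,226.3),.08),('gnear',(127,295.5),.08),('bfar',(435,182.5),.158),('bnear',(446,252.5),.158),
 ('plTL',(215.5,196),.012),('plTR',(346,196),.012),('plBL',(215.5,240),.012),('plBR',(346,239.5),.012)]: show(n,plane(T,a,z))
show('sgauge far',plane(S,(336,394),.08));show('cap edge',plane(S,(276.3,154.5),.19))
# masks: top strip of board and black tab
g=T['frame'].astype(int);m=(g.max(2)-g.min(2)<25)
mt=((g.max(2)<40)&m).astype(np.uint8);mt[:235]=0;mt[262:]=0;mt[:,:225]=0;mt[:,250:]=0
ys,xs=np.nonzero(mt);print('tab px',xs.min(),xs.max(),ys.min(),ys.max(),xs.mean(),ys.mean())
print('shoulder',g[215,430:450].tolist()[:20:2])
for c in('cap',): pass
E
```

```text
lug (array([ 0.4484, -0.0252,  0.1365]), np.float64(0.002727137909128346))
pointer (array([ 0.4576, -0.1242,  0.0927]), np.float64(0.0012148801732767588))
boardfar (array([ 0.6018, -0.3106,  0.1483]), np.float64(0.000861514955439003))
boardnear (array([ 0.4521, -0.3278,  0.1539]), np.float64(6.830186600719663e-05))
tab (array([0.4528, 0.1125, 0.1019]), np.float64(0.0018535807437744197))
valve (array([0.5337, 0.1089, 0.0807]), np.float64(0.00019350945470706496))
lug [ 0.4471 -0.0256  0.133 ]
pointer [ 0.4569 -0.1237  0.096 ]
ring [ 0.5319 -0.0416  0.103 ]
tab [0.4517 0.1112 0.113 ]
valve [0.5331 0.1085 0.085 ]
gfar [0.5004 0.3354 0.08  ]
gnear [0.3431 0.3619 0.08  ]
bfar [ 0.5993 -0.3066  0.158 ]
bnear [ 0.4521 -0.326   0.158 ]
plTL [0.5843 0.1803 0.012 ]
plTR [ 0.5905 -0.1418  0.012 ]
plBL [0.4759 0.1761 0.012 ]
plBR [ 0.4833 -0.1417  0.012 ]
sgauge far [0.3571 0.3674 0.08  ]
cap edge [ 0.5639 -0.0568  0.19  ]
tab px 233 240 246 252 236.65853658536585 249.0
shoulder [[65, 67, 69], [65, 67, 69], [63, 65, 64], [107, 110, 111], [133, 135, 137], [134, 137, 138], [165, 134, 99], [174, 137, 100], [176, 140, 100], [171, 135, 95]]
```

Distances check out: lug at 87 mm from the ring, valve to ring 150 mm, board 149 mm and gauge 159 mm. Now the cap.

```bash
python3 - <<'E'
from h import *
r=np.radians; A=frame(r(-90))
rows([(A,(.46,-.30,.28))]); a=(A,np.array((.46,-.30,.28)))
rows([(A,(.645,-.043,.28)),(A,(.645,-.043,.15))],a)
b=(A,np.array((.645,-.043,.15)))
rows([(A,(.59-.06*np.cos(t)+.011,-.043,.114+.06*np.sin(t))) for t in (1.3,1.1,.9,.7,.5,.3,.1,-.02)],b)
E
```

```text
t 0.2
[[-0.001, 0.0, 0.293], [0.557, -0.303, -0.098]]
t 0.2
[[0.0, 0.0, 0.0], [0.37, -0.514, 0.0]]
[[0.0, 0.0, 0.0], [0.37, -0.514, 0.26]]
t 0.2
[[0.0, 0.0, 0.0], [-0.12, -0.0, -0.044]]
[[0.0, 0.0, 0.0], [-0.142, -0.0, -0.035]]
[[0.0, 0.0, 0.0], [-0.163, -0.0, -0.022]]
[[0.0, 0.0, 0.0], [-0.18, -0.0, -0.005]]
[[0.0, 0.0, 0.0], [-0.193, -0.0, 0.014]]
[[0.0, 0.0, 0.0], [-0.203, -0.0, 0.037]]
[[0.0, 0.0, 0.0], [-0.207, -0.0, 0.06]]
[[0.0, 0.0, 0.0], [-0.208, -0.0, 0.074]]
```

```bash
python3 -m jog '[[[0,0,0.293],[0.557,-0.303,-0.098],0],[[0,0,0.293],[0.557,-0.303,-0.098],0],[[0,0,0.293],[0.557,-0.303,-0.098],0],[[0,0,0.293],[0.557,-0.303,-0.098],0],[[0,0,0.293],[0.557,-0.303,-0.098],0],[[0,0,0.293],[0.557,-0.303,-0.098],0]]'
python3 -m jog '[[[0,0,0],[0.37,-0.514,0],0],[[0,0,0],[0.37,-0.514,0],0],[[0,0,0],[0.37,-0.514,0],0],[[0,0,0],[0.37,-0.514,0],0],[[0,0,0],[0.37,-0.514,0],0],[[0,0,0],[0.37,-0.514,0],0],[[0,0,0],[0.37,-0.514,0.26],0],[[0,0,0],[0.37,-0.514,0.26],0]]'
```

```text
time: 0.95
eef_pos: [0.4619, -0.2975, 0.281]
orientation: [[1.0, 0.005, 0.001], [0.005, -1.0, -0.0], [0.001, 0.0, -1.0]]
contact_force: [-0.3, -0.7, 0.1]
width: 0.0001
grasp_force: 0.0
time: 1.95
eef_pos: [0.6449, -0.0445, 0.1545]
orientation: [[1.0, -0.0, 0.002], [-0.0, -1.0, -0.001], [0.002, 0.001, -1.0]]
contact_force: [0.3, 1.1, -1.4]
width: 0.0001
grasp_force: 0.0
```

```bash
python3 -m jog '[[[0,0,0],[-0.08,0,-0.03],0],[[0,0,0],[-0.12,0,-0.044],0],[[0,0,0],[-0.142,0,-0.035],0],[[0,0,0],[-0.163,0,-0.022],0],[[0,0,0],[-0.18,0,-0.005],0],[[0,0,0],[-0.193,0,0.014],0],[[0,0,0],[-0.203,0,0.037],0],[[0,0,0],[-0.207,0,0.055],0]]'
python3 -m jog '[[[0,0,0],[-0.002,0,0.016],0],[[0,0,0],[-0.002,0,0.018],0],[[0,0,0],[-0.002,0,0.018],0]]'
```

```text
time: 2.95
eef_pos: [0.5404, -0.043, 0.1266]
orientation: [[1.0, 0.001, -0.002], [0.001, -1.0, 0.0], [-0.002, -0.0, -1.0]]
contact_force: [-1.2, -0.0, 1.8]
width: -0.0002
grasp_force: 0.9
time: 3.32
eef_pos: [0.5406, -0.0432, 0.1187]
orientation: [[1.0, 0.001, 0.0], [0.001, -1.0, 0.0], [0.0, -0.0, -1.0]]
contact_force: [1.0, 0.1, 0.1]
width: -0.0001
grasp_force: 0.0
```

```bash
python3 -m jog '[[[0,0,0],[0,0,0.004],0],[[0,0,0],[0,0,0.004],0],[[0,0,0],[0,0,0.004],0]]'; python3 - <<'E'
from h import *
T=eyes.grab_frame('top');S=eyes.grab_frame('side')
z=lambda im,x,y,w,h:cv2.resize(im[y:y+h,x:x+w,::-1],None,fx=4,fy=4,interpolation=cv2.INTER_CUBIC)
cv2.imwrite('pics/c3.png',np.hstack([z(T['frame'],265,170,100,100),z(S['frame'],245,135,100,100)]))
E
```

```text
time: 3.7
eef_pos: [0.5404, -0.0432, 0.1169]
orientation: [[1.0, 0.001, 0.0], [0.001, -1.0, -0.0], [0.0, 0.0, -1.0]]
contact_force: [-0.4, -0.2, -0.8]
width: -0.0
grasp_force: 0.1
```

View pics/c3.png

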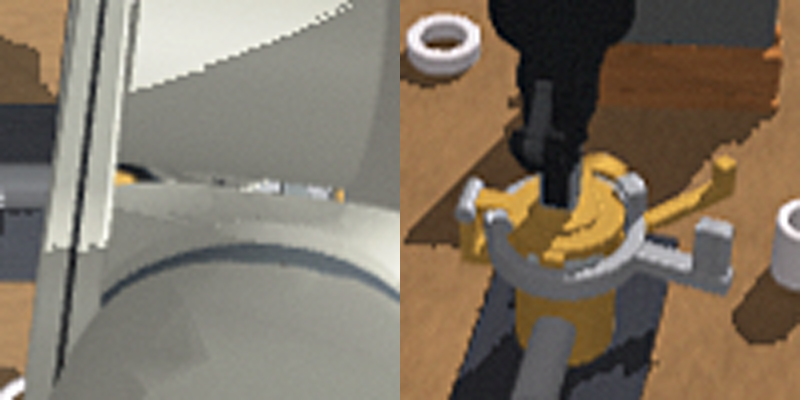

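The side crop shows the cap almost level inside the collar with the finger on it; the lug top is at (323,191). I'll press until the force rises.

```bash
python3 -m jog '[[[0,0,0],[0,0,0.006],0],[[0,0,0],[0,0,0.006],0],[[0,0,0],[0,0,0.006],0]]';python3 -m jog '[[[0,0,0],[0,0,0.006],0],[[0,0,0],[0,0,0.006],0],[[0,0,0],[0,0,0.006],0]]'
```

```text
time: 4.18
eef_pos: [0.5406, -0.0432, 0.1158]
orientation: [[1.0, 0.001, 0.001], [0.001, -1.0, -0.0], [0.001, 0.0, -1.0]]
contact_force: [-6.5, -0.0, 22.6]
width: -0.0004
grasp_force: 10.9
time: 4.55
eef_pos: [0.5407, -0.0433, 0.1154]
orientation: [[1.0, 0.001, 0.001], [0.001, -1.0, -0.0], [0.001, 0.0, -1.0]]
contact_force: [-16.3, 1.2, 50.8]
width: -0.0001
grasp_force: 25.1
```

```bash
python3 -m jog '[[[0,0,0],[0,0,-0.17],0.5],[[0,0,0],[0,0,-0.17],0.5],[[0,0,0.119],[-0.19,-0.034,-0.17],0.5],[[0,0,0.119],[-0.19,-0.034,-0.17],0.5],[[0,0,0.119],[-0.19,-0.034,-0.17],0.5],[[0,0,0.119],[-0.19,-0.034,-0.17],0.5]]'
python3 - <<'E'
from h import *
r=np.radians
A=frame(r(-100.7));rows([(A,(.4475,-.0255,.16)),(A,(.4475,-.0255,.108))])
E
```

```text
time: 5.3
eef_pos: [0.4465, -0.0264, 0.1963]
orientation: [[0.983, -0.185, 0.002], [-0.185, -0.983, -0.0], [0.002, -0.0, -1.0]]
contact_force: [-0.3, 0.3, 0.3]
width: 0.0429
grasp_force: 0.0
t 5.3
[[-0.0, -0.001, 0.0], [0.001, -0.002, 0.073]]
[[-0.0, -0.001, 0.0], [0.001, -0.002, 0.177]]
```

```bash
python3 -m jog '[[[0,0,0],[0.001,-0.002,0.08],0.5],[[0,0,0],[0.001,-0.002,0.177],0.5],[[0,0,0],[0.001,-0.002,0.177],0.5],[[0,0,0],[0.001,-0.002,0.177],0.5],[[0,0,0],[0.001,-0.002,0.177],0],[[0,0,0],[0.001,-0.002,0.177],0],[[0,0,0],[0.001,-0.002,0.177],0],[[0,0,0],[0.001,-0.002,0.177],0]]' 30
python3 - <<'E'
from h import *
r=np.radians
s=manip.state();print(s['contact_force'],s['width'])
R0,p0=np.array(s['orientation']),np.array(s['eef_pos'])
c=np.array([.533,-.042,0]);v=p0-c;v[2]=0;print(np.linalg.norm(v),np.degrees(np.arctan2(v[1],v[0])))
def P(d):
    Z=Ro.from_euler('z',d,degrees=True).as_matrix();return (Z@R0,c+Z@v+[0,0,p0[2]])
rows([P(d) for d in(7,14,22,30,38,46,52,55,58.3)])
E
```

```text
time: 6.3
eef_pos: [0.4472, -0.0255, 0.1089]
orientation: [[0.983, -0.185, 0.003], [-0.185, -0.983, -0.0], [0.003, -0.0, -1.0]]
contact_force: [-0.2, 0.1, 7.5]
width: 0.0111
grasp_force: 33.9
[-0.21953294  0.08902546  7.46764642] 0.011064886619351733
0.08733301059671761 169.0824152154663
t 6.3
[[0.0, -0.0, -0.078], [0.001, 0.021, -0.0]]
[[0.0, -0.0, -0.156], [0.005, 0.042, 0.0]]
[[0.001, -0.0, -0.244], [0.012, 0.065, 0.0]]
[[0.001, -0.0, -0.333], [0.023, 0.087, 0.0]]
[[0.001, -0.0, -0.422], [0.037, 0.108, 0.0]]
[[0.002, -0.0, -0.511], [0.053, 0.126, 0.0]]
[[0.002, -0.0, -0.578], [0.066, 0.138, 0.0]]
[[0.002, -0.0, -0.611], [0.074, 0.143, 0.0]]
[[0.002, -0.0, -0.648], [0.082, 0.149, 0.0]]
```

```bash
python3 -m jog '[[[0,0,-0.078],[0.001,0.021,0],0],[[0,0,-0.156],[0.005,0.042,0],0],[[0,0,-0.244],[0.012,0.065,0],0],[[0,0,-0.333],[0.023,0.087,0],0],[[0,0,-0.422],[0.037,0.108,0],0],[[0,0,-0.511],[0.053,0.126,0],0],[[0,0,-0.578],[0.066,0.138,0],0],[[0,0,-0.578],[0.066,0.138,0],0]]'
python3 - <<'E'
from h import *
s=manip.state()
T=eyes.grab_frame('top');S=eyes.grab_frame('side')
p0=np.array(s['eef_pos']);c=np.array([.533,-.042,0]);v=p0-c;v[2]=0;print(np.linalg.norm(v),np.degrees(np.arctan2(v[1],v[0]))%360)
z=lambda im,x,y,w,h:cv2.resize(im[y:y+h,x:x+w,::-1],None,fx=4,fy=4,interpolation=cv2.INTER_CUBIC)
cv2.imwrite('pics/c4.png',np.hstack([z(T['frame'],265,170,100,100),z(S['frame'],245,135,100,100)]))
E
```

```text
time: 7.3
eef_pos: [0.468, -0.1009, 0.1089]
orientation: [[0.751, 0.66, 0.005], [0.66, -0.751, -0.002], [0.003, 0.005, -1.0]]
contact_force: [1.8, -6.7, 3.6]
width: 0.0114
grasp_force: 33.5
0.08767650764865959 222.16523568941207
```

View pics/c4.png

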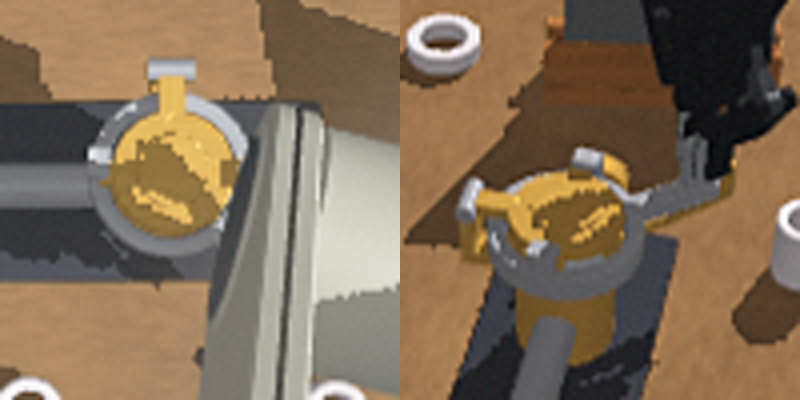

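The cap is shut and the collar has turned to 222°. I'll finish the last 5°, release and check.

```bash
python3 -m jog '[[[0,0,-0.03],[0.001,0.008,0],0],[[0,0,-0.057],[0.001,0.015,0],0],[[0,0,-0.057],[0.001,0.015,0],0],[[0,0,-0.057],[0.001,0.015,0],0]]'
python3 - <<'E'
from h import *
s=manip.state()
p0=np.array(s['eef_pos']);c=np.array([.533,-.042,0]);v=p0-c;v[2]=0;print(np.linalg.norm(v),np.degrees(np.arctan2(v[1],v[0]))%360)
E
python3 -m jog '[[[0,0,0],[0,0,0],0.3],[[0,0,0],[0,0,0],0.4],[[0,0,0],[0,0,-0.1],0.4],[[0,0,0],[0,0,-0.2],0.5],[[0,0,0],[-0.1,0.3,-0.25],0.5],[[0,0,0],[-0.15,0.4,-0.25],0.5],[[0,0,0],[-0.15,0.4,-0.25],0.5],[[0,0,0],[-0.15,0.4,-0.25],0.5]]'
python3 - <<'E'
from h import *
T=eyes.grab_frame('top');S=eyes.grab_frame('side')
z=lambda im,x,y,w,h:cv2.resize(im[y:y+h,x:x+w,::-1],None,fx=6,fy=6,interpolation=cv2.INTER_CUBIC)
cv2.imwrite('pics/c5.png',np.hstack([z(T['frame'],295,195,66,70),z(S['frame'],280,150,66,70)]))
E
```

```text
time: 7.9
eef_pos: [0.4731, -0.1062, 0.1089]
orientation: [[0.69, 0.724, 0.005], [0.724, -0.69, -0.002], [0.002, 0.005, -1.0]]
contact_force: [1.7, -10.2, 2.4]
width: 0.0112
grasp_force: 34.1
0.08783150444193735 226.98025773889538
time: 8.9
eef_pos: [0.5654, -0.2994, 0.2327]
orientation: [[0.69, 0.724, 0.001], [0.724, -0.69, -0.001], [0.0, 0.001, -1.0]]
contact_force: [0.2, 0.0, -0.9]
width: 0.0426
grasp_force: 0.0
```

View pics/c5.png

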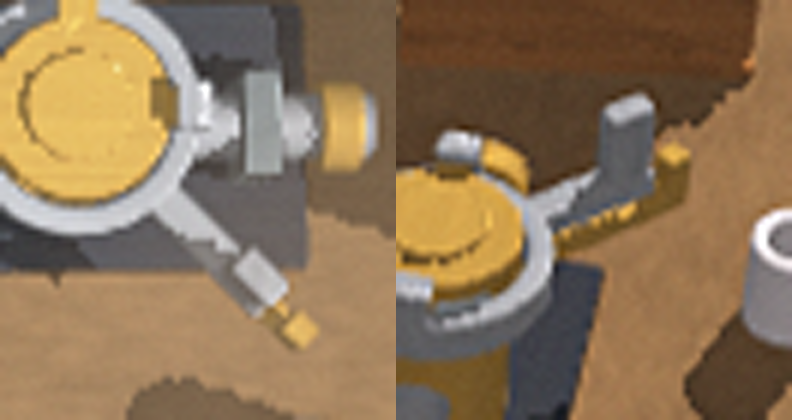

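The top crop shows the lug top at (338.7,241.0), pointer top (345.3,249.7) and cap disc centre about (308,213.2). I'll compute the angles from these.

```bash
python3 - <<'E'
from h import *
T=eyes.grab_frame('top');S=eyes.grab_frame('side');g=T['frame'].astype(int)
# gold disc: circle fit by mask
hsv=cv2.cvtColor(T['frame'],cv2.COLOR_RGB2HSV)
c=plane(T,(308,213.2),.114);l=plane(T,(338.67,241.0),.133);p=plane(T,(345.33,249.67),.096)
ls=plane(S,(628/6-66+280,107/6+150),.133);ps=plane(S,((675-396)/6+280,153/6+150),.096);ls=plane(S,((628-396)/6+280,107/6+150),.133)
print(c,l,p,ls,ps)
for cc in(c,np.array([.533,-.042,0])):
    for q in(l,p,ls,ps,(l+ls)/2,(p+ps)/2): d=(q-cc)[:2];print(np.linalg.norm(d).round(4),(np.degrees(np.arctan2(d[1],d[0]))%360).round(2))
R=manip.state()
A=frame(np.radians(97.5));rows([(A,(.5257,-.3163,.24)),(A,(.5257,-.3163,.118))])
E
```

```text
[ 0.53393387 -0.04076169  0.114     ] [ 0.47373285 -0.10497468  0.133     ] [ 0.45655658 -0.12556029  0.096     ] [ 0.4744681  -0.10309691  0.133     ] [ 0.45643035 -0.12369522  0.096     ]
0.088 226.85
0.1148 227.62
0.0862 226.35
0.1135 226.94
0.0871 226.6
0.1142 227.28
0.0865 226.74
0.1133 227.55
0.0846 226.23
0.112 226.85
0.0855 226.49
0.1126 227.2
t 9.1
[[-0.001, -0.001, -1.567], [-0.082, -0.028, -0.016]]
[[-0.001, -0.001, -1.567], [-0.082, -0.027, 0.228]]
```

```bash
python3 -m jog '[[[0,0,-0.12],[-0.08,-0.028,-0.03],0.5],[[0,0,-0.24],[-0.08,-0.028,-0.03],0.8],[[0,0,-0.36],[-0.08,-0.028,-0.03],1],[[0,0,-0.48],[-0.08,-0.028,-0.03],1],[[0,0,-0.6],[-0.08,-0.028,-0.03],1],[[0,0,-0.72],[-0.08,-0.028,-0.03],1],[[0,0,-0.8],[-0.08,-0.028,-0.03],1],[[0,0,-0.8],[-0.08,-0.028,-0.03],1]]'
python3 - <<'E'
from h import *
T=eyes.grab_frame('top')
g=cv2.imread('pics/top0.png').astype(int);m=((g.max(2)-g.min(2)<14)&(g.min(2)>95)).astype(np.uint8)
k=np.zeros_like(m);k[178:258,426:456]=m[178:258,426:456]
pts=np.argwhere(k)[:,::-1].astype(np.float32);print(len(pts))
b=cv2.boxPoints(cv2.minAreaRect(pts));print(b.round(1))
W=np.array([plane(T,q,.158) for q in b]);print(W,W.mean(0))
for i in range(4): d=W[(i+1)%4]-W[i];print(np.linalg.norm(d),np.degrees(np.arctan2(d[1],d[0])))
for a in(96.5,97.5):
  A=frame(np.radians(a));rows([(A,(.526,-.317,.24)),(A,(.526,-.317,.118))])
E
```

```text
time: 10.1
eef_pos: [0.5262, -0.3144, 0.2472]
orientation: [[-0.477, 0.879, -0.001], [0.879, 0.477, 0.001], [0.001, -0.0, -1.0]]
contact_force: [0.1, 1.2, -0.6]
width: 0.085
grasp_force: 0.0
343
[[429.  183.2]
 [433.9 182.2]
 [448.7 251.2]
 [443.8 252.3]]
[[ 0.59744869 -0.29338834  0.158     ]
 [ 0.5999913  -0.30419856  0.158     ]
 [ 0.45483034 -0.33184686  0.158     ]
 [ 0.45253684 -0.32118725  0.158     ]] [ 0.52620179 -0.31265525  0.158     ]
0.01110520752381223 -76.76432200989912
0.14777053962407313 -169.2162351032259
0.010903558996162632 102.14255859534516
0.1475541354346274 10.859308392741374
t 10.15
[[0.0, -0.0, -0.757], [-0.004, -0.003, 0.015]]
[[0.0, -0.0, -0.757], [-0.004, -0.003, 0.259]]
t 10.15
[[0.0, -0.0, -0.768], [-0.004, -0.003, 0.015]]
[[0.0, -0.0, -0.768], [-0.004, -0.003, 0.259]]
```

```bash
python3 - <<'E'
from h import *
A=frame(np.radians(100.5));rows([(A,(.5262,-.3135,.24)),(A,(.5262,-.3135,.125))])
E
```

```text
t 10.15
[[0.0, -0.0, -0.801], [0.002, 0.001, 0.015]]
[[0.0, -0.0, -0.801], [0.002, 0.001, 0.245]]
```

```bash
python3 -m jog '[[[0,0,-0.12],[0.002,0.001,0],1],[[0,0,-0.24],[0.002,0.001,0],1],[[0,0,-0.36],[0.002,0.001,0],1],[[0,0,-0.48],[0.002,0.001,0],1],[[0,0,-0.6],[0.002,0.001,0],1],[[0,0,-0.72],[0.002,0.001,0],1],[[0,0,-0.8],[0.002,0.001,0],1],[[0,0,-0.8],[0.002,0.001,0],1]]'
python3 -m jog '[[[0,0,0],[0,0,0.12],1],[[0,0,0],[0,0,0.232],1],[[0,0,0],[0,0,0.232],1],[[0,0,0],[0,0,0.232],0.5],[[0,0,0],[0,0,0.232],0],[[0,0,0],[0,0,0.232],0],[[0,0,0],[0,0,0.232],0],[[0,0,0],[0,0,0.232],0]]' 50
python3 -m jog '[[[0,0,0],[0,0,0],0],[[0,0,0],[0,0,0],0]]'
```

```text
time: 11.15
eef_pos: [0.5264, -0.3144, 0.2473]
orientation: [[-0.984, -0.179, -0.0], [-0.179, 0.984, 0.0], [0.0, 0.0, -1.0]]
contact_force: [-0.1, 0.5, 0.3]
width: 0.0855
grasp_force: 0.0
time: 12.15
eef_pos: [0.5272, -0.3153, 0.1325]
orientation: [[-0.983, -0.182, 0.001], [-0.182, 0.983, -0.001], [-0.001, -0.001, -1.0]]
contact_force: [0.0, -0.3, 5.7]
width: 0.011
grasp_force: 49.9
time: 12.4
eef_pos: [0.5272, -0.3153, 0.1325]
orientation: [[-0.983, -0.182, 0.001], [-0.182, 0.983, -0.001], [-0.001, -0.001, -1.0]]
contact_force: [-0.7, 1.0, 6.3]
width: 0.0111
grasp_force: 49.9
```

```bash
python3 -m jog '[[[0,0,0],[0,0,-0.08],0],[[0,0,0],[0,0,-0.16],0],[[0,0,0],[0,0,-0.24],0],[[0,0,0],[0,0,-0.32],0],[[0,0,0],[0,0,-0.34],0],[[0,0,0],[0,0,-0.34],0]]'
cat > place.py <<'E'
from h import *
E0=np.array([.4218,.3487,.08])
def pose(d,ang=80.4,clear=.002,up=.001,phi=None,E=E0,h=.1245):
    if phi is None: phi=np.arctan2(d,.08)
    gy=np.array([np.cos(np.radians(ang)),np.sin(np.radians(ang)),0]);n=-gy;zz=np.array([0,0,1.])
    u=np.cos(phi)*zz-np.sin(phi)*n;b=-n*np.cos(phi)-zz*np.sin(phi)
    F=E*[1,1,0]+n*(d+.006*np.cos(phi)+clear)+zz*(.006*np.sin(phi)+up)
    return np.c_[np.cross(b,-u),b,-u],F+u*h
E
python3 - <<'E'
from place import *
np.set_printoptions(precision=4,suppress=True)
T=eyes.grab_frame('top');S=eyes.grab_frame('side')
print(tri(T,(142,226.3),S,(257.5,360.5)))
a=plane(S,(257.5,360.5),.08);b=plane(S,(320,386.2),.08);d=a-b;print(a,b,np.degrees(np.arctan2(d[1],d[0])))
cv2.imwrite('pics/c6.png',cv2.resize(np.hstack([S['frame'][340:420,230:360,::-1],T['frame'][215:295,85:165,::-1]]),None,fx=3.8,fy=3.8,interpolation=cv2.INTER_CUBIC))
rows([pose(.03,phi=0,clear=.03,up=.17),pose(.03,clear=.03,up=.12)])
E
```

```text
time: 13.15
eef_pos: [0.5264, -0.3148, 0.301]
orientation: [[-0.983, -0.182, -0.0], [-0.182, 0.983, 0.0], [0.0, 0.0, -1.0]]
contact_force: [0.0, 0.2, -2.2]
width: 0.0111
grasp_force: 49.2
(array([0.4976, 0.3411, 0.0628]), np.float64(0.00816138112441526))
[0.4907 0.3477 0.08  ] [0.3833 0.3621 0.08  ] -7.63297473112124
t 13.25
[[0.001, -0.002, 0.223], [0.009, 1.218, 0.012]]
[[0.227, 0.038, 0.221], [-0.022, 1.3, 0.124]]
```

View pics/c6.png

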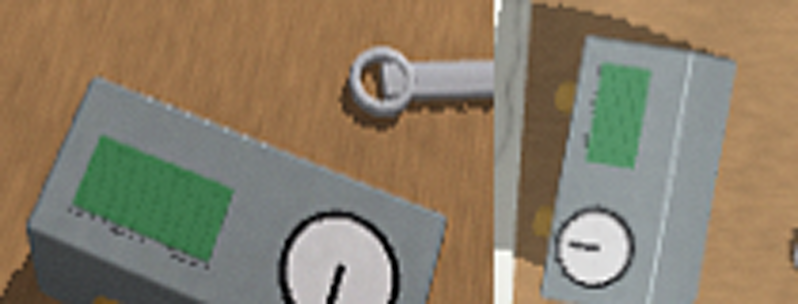

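The better-lit view shows the front upper edge from the far corner, top (136.1,228.7) / side (255.3,360.3), to the near corner at side (346.6,396.6), with top (126.0,294) lying on the edge. I'll recompute, since the shaded reading was off.

```bash
python3 - <<'E'
from place import *
np.set_printoptions(precision=4,suppress=True)
T=eyes.grab_frame('top');S=eyes.grab_frame('side')
print(tri(T,(136.1,228.7),S,(255.3,360.3)),tri(T,(125.6,297),S,(346.6,396.6)))
for a,b in[(plane(S,(255.3,360.3),.08),plane(S,(346.6,396.6),.08)),(plane(T,(136.1,228.7),.08),plane(T,(126.05,293.9),.08))]:
    d=a-b;print(a,b,(a+b)/2,np.linalg.norm(d),np.degrees(np.arctan2(d[1],d[0])))
g=T['frame'].astype(int)
# edge ridge: brightest column per row near the edge
L=[]
for y in range(232,292):
    x0=136.1-(y-228.7)*.154; xs=np.arange(int(x0)-3,int(x0)+5); w=g[y,xs].sum(1).astype(float); w=np.clip(w-np.median(w)-20,0,None)
    if w.sum()>0: L.append([ (w*xs).sum()/w.sum(),y])
L=np.array(L);k=np.polyfit(L[:,1],L[:,0],1);print(len(L),k)
a,b=[plane(T,(np.polyval(k,y),y),.08) for y in(228.7,294)];d=a-b;print(a,b,np.degrees(np.arctan2(d[1],d[0])))
E
```

```text
(array([0.4944, 0.3486, 0.0808]), np.float64(0.0003341750225654992)) (array([0.3399, 0.366 , 0.0774]), np.float64(0.0011783727652680924))
[0.4944 0.3483 0.08  ] [0.3407 0.367  0.08  ] [0.4175 0.3577 0.08  ] 0.15483447896735816 -6.939303632450338
[0.4946 0.349  0.08  ] [0.3466 0.3643 0.08  ] [0.4206 0.3566 0.08  ] 0.14884647881747012 -5.893949280225715
60 [ -0.1712 175.6729]
[0.4946 0.348  0.08  ] [0.3463 0.3659 0.08  ] -6.884829925011802
```

```bash
sed -i 's/\[.4218,.3487,.08\]/[.417,.3575,.08]/; s/ang=80.4/ang=83.1/' place.py; python3 - <<'E'
from place import *
rows([pose(.03,phi=0,clear=.04,up=.17),pose(.03,clear=.03,up=.12)])
E
```

```text
t 13.35
[[0.001, -0.002, 0.193], [0.015, 1.216, 0.012]]
[[0.228, 0.033, 0.191], [-0.017, 1.319, 0.124]]
```

```bash
python3 -m jog '[[[0,0,0],[0,0.04,0],0],[[0,0,0],[0.002,0.12,0],0],[[0,0,0],[0.004,0.22,0],0],[[0,0,0],[0.006,0.32,0],0],[[0,0,0],[0.008,0.42,0],0],[[0,0,0],[0.008,0.52,0],0],[[0,0,0],[0.008,0.6,0],0],[[0,0,0],[0.008,0.68,0],0]]'
python3 -m jog '[[[0,0,0.04],[0.001,0.09,0],0],[[0,0,0.08],[0.002,0.18,0],0],[[0,0,0.12],[0.003,0.28,0],0],[[0,0,0.16],[0.004,0.38,0],0],[[0,0,0.193],[0.006,0.46,0],0],[[0,0,0.193],[0.007,0.51,0.01],0],[[0,0,0.193],[0.007,0.53,0.01],0],[[0,0,0.193],[0.007,0.536,0.01],0]]'
python3 - <<'E'
from place import *
rows([pose(.03,clear=.03,up=.12),pose(.03,clear=.02,up=.03),pose(.03,clear=.003,up=.012)])
E
```

```text
time: 14.35
eef_pos: [0.4595, 0.0207, 0.3009]
orientation: [[-0.983, -0.182, -0.001], [-0.182, 0.983, 0.0], [0.001, 0.0, -1.0]]
contact_force: [0.8, -0.1, -2.0]
width: 0.0112
grasp_force: 49.2
time: 15.35
eef_pos: [0.4082, 0.2816, 0.2961]
orientation: [[-0.993, 0.119, -0.001], [0.119, 0.993, -0.001], [0.0, -0.001, -1.0]]
contact_force: [-0.0, -1.0, -1.1]
width: 0.011
grasp_force: 49.2
t 15.35
[[0.228, -0.0, 0.001], [0.001, 0.109, 0.115]]
[[0.228, -0.0, 0.001], [0.0, 0.129, 0.295]]
[[0.228, -0.0, 0.001], [0.0, 0.163, 0.331]]
```

```bash
python3 -m jog '[[[0.07,0,0],[0,0.04,0.03],0],[[0.15,0,0],[0,0.08,0.08],0],[[0.228,0,0],[0,0.109,0.115],0],[[0.228,0,0],[0,0.115,0.17],0],[[0.228,0,0],[0,0.122,0.23],0],[[0.228,0,0],[0,0.129,0.295],0],[[0.228,0,0],[0,0.129,0.295],0],[[0.228,0,0],[0,0.129,0.295],0]]'
python3 - <<'E'
from place import *
rows([pose(.03,clear=.003,up=.012),pose(.03,clear=.002,up=.004),pose(.03,clear=.002,up=.001)])
E
```

```text
time: 16.35
eef_pos: [0.4172, 0.3454, 0.1499]
orientation: [[-0.993, 0.114, -0.042], [0.121, 0.93, -0.347], [-0.001, -0.35, -0.937]]
contact_force: [-0.2, 0.4, -1.0]
width: 0.0108
grasp_force: 49.4
t 16.35
[[0.001, 0.0, -0.001], [0.003, 0.045, 0.024]]
[[0.001, 0.0, -0.001], [0.003, 0.053, 0.038]]
[[0.001, 0.0, -0.001], [0.003, 0.055, 0.044]]
```

```bash
python3 -m jog '[[[0,0,0],[0.003,0.025,0.012],0],[[0,0,0],[0.003,0.045,0.024],0],[[0,0,0],[0.003,0.051,0.034],0],[[0,0,0],[0.003,0.053,0.038],0],[[0,0,0],[0.003,0.053,0.038],0],[[0,0,0],[0.003,0.053,0.038],0]]'
python3 -m jog '[[[0,0,0],[0,0,0.003],0],[[0,0,0],[0,0.001,0.006],0],[[0,0,0],[0,0.001,0.006],0],[[0,0,0],[0,0.001,0.006],0]]'
python3 - <<'E'
from place import *
rows([pose(.03,clear=.002,up=.001)])
E
```

```text
time: 17.1
eef_pos: [0.4173, 0.3638, 0.1219]
orientation: [[-0.993, 0.113, -0.042], [0.12, 0.93, -0.348], [-0.0, -0.35, -0.937]]
contact_force: [-0.0, -1.0, -2.2]
width: 0.0111
grasp_force: 49.5
time: 17.6
eef_pos: [0.4172, 0.3632, 0.1189]
orientation: [[-0.993, 0.113, -0.042], [0.12, 0.93, -0.348], [-0.0, -0.35, -0.937]]
contact_force: [-0.4, 0.5, -1.4]
width: 0.0113
grasp_force: 49.8
t 17.6
[[0.0, 0.0, -0.0], [-0.001, 0.0, -0.002]]
```

```bash
python3 -m jog '[[[0,0,0],[0,0.001,0.004],0],[[0,0,0],[0,0.001,0.004],0],[[0,0,0],[0,0.001,0.004],0]]'
python3 -m jog '[[[0,0,0],[0,0.001,0.003],0],[[0,0,0],[0,0.001,0.003],0],[[0,0,0],[0,0.001,0.003],0]]'
```

```text
time: 17.98
eef_pos: [0.4173, 0.3634, 0.1186]
orientation: [[-0.993, 0.113, -0.041], [0.12, 0.93, -0.348], [-0.001, -0.35, -0.937]]
contact_force: [-2.6, 0.2, 13.8]
width: 0.0112
grasp_force: 51.6
time: 18.35
eef_pos: [0.4174, 0.3635, 0.1184]
orientation: [[-0.993, 0.113, -0.041], [0.12, 0.93, -0.348], [-0.001, -0.35, -0.937]]
contact_force: [-6.1, -0.2, 25.3]
width: 0.0111
grasp_force: 53.1
```

```bash
python3 -m jog '[[[0,0,0],[0,-0.001,-0.005],0],[[0,0,0],[0,-0.001,-0.005],0.2],[[0,0,0],[0,-0.001,-0.005],0.3],[[0,0,0],[0,-0.001,-0.005],0.4],[[0,0,0],[0,-0.001,-0.005],0.4],[[0,0,0],[0,-0.001,-0.03],0.4],[[0,0,0],[0,-0.001,-0.1],0.4],[[0,0,0],[0,-0.001,-0.2],0.4]]'
python3 -m jog '[[[-0.1,0,0],[0,-0.02,-0.1],0.4],[[-0.228,0,0],[0,-0.2,-0.1],0.3],[[-0.228,0,0],[0,-0.4,-0.1],0],[[-0.228,0,0],[0,-0.6,-0.1],0],[[-0.228,0,0],[0,-0.6,-0.1],0],[[-0.228,0,0],[0,-0.6,-0.1],0]]'
python3 - <<'E'
from h import *
T=eyes.grab_frame('top');S=eyes.grab_frame('side')
z=lambda im,x,y,w,h:cv2.resize(im[y:y+h,x:x+w,::-1],None,fx=3.8,fy=3.8,interpolation=cv2.INTER_CUBIC)
cv2.imwrite('pics/c7.png',np.hstack([z(S['frame'],240,300,120,120),z(T['frame'],85,200,90,120)]))
E
```

```text
time: 19.35
eef_pos: [0.4208, 0.3971, 0.2097]
orientation: [[-0.993, 0.112, -0.044], [0.12, 0.929, -0.35], [0.002, -0.352, -0.936]]
contact_force: [1.2, 1.0, -0.4]
width: 0.0343
grasp_force: 0.0
time: 20.1
eef_pos: [0.3892, 0.1339, 0.363]
orientation: [[-0.993, 0.121, 0.003], [0.121, 0.993, 0.001], [-0.003, 0.001, -1.0]]
contact_force: [-0.7, -0.1, -0.9]
width: -0.0002
grasp_force: 0.0
```

View pics/c7.png

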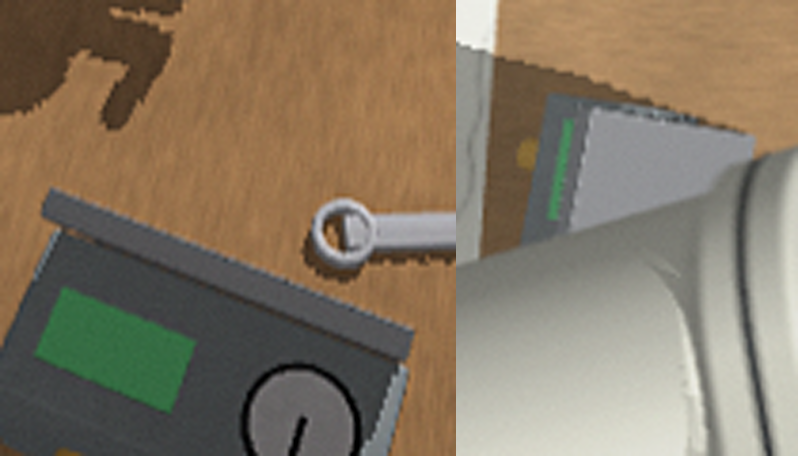

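The side crop shows the board leaning on the front edge, parallel to it: top strip from (253,352) to (348,390). I'll check how well it is centred, and measure the lever.

```bash
python3 - <<'E'
from place import *
S=eyes.grab_frame('side');T=eyes.grab_frame('top')
R,p=pose(.03,clear=0,up=0);F=p+R[:,2]*.1245;u=-R[:,2];b=R[:,1];w=R[:,0]
for s in(-1,1):
  for t in(-1,1):
    q=F+u*.15+w*.075*s+b*.006*t; c=pix(S,q);print('board top corner',q.round(3),((c-[240,300])*3.8).round(0), 'top',((pix(T,q)-[85,200])*3.8+[456,0]).round(0))
A=frame(np.radians(88));c=np.array([.533,.1085,0])
s=manip.state();rows([(A,(.452,.112,.2)),(A,(.452,.112,.088))])
g=T['frame'][:,:,::-1];print(s['eef_pos'])
E
```

```text
board top corner [0.493 0.36  0.145] [ 46. 189.] top [589. 103.]
board top corner [0.494 0.371 0.14 ] [ 35. 219.] top [573. 101.]
board top corner [0.344 0.378 0.145] [413. 332.] top [542. 371.]
board top corner [0.345 0.389 0.14 ] [404. 366.] top [526. 367.]
t 20.3
[[0.001, 0.001, -0.055], [-0.129, -0.032, 0.324]]
[[0.001, 0.001, -0.055], [-0.128, -0.032, 0.548]]
[0.38982441 0.13554555 0.36198389]
```

Corners match a centred board to about a millimetre. Now the lever.

```bash
python3 -m jog '[[[0,0,-0.055],[-0.128,-0.032,0.1],0.6],[[0,0,-0.055],[-0.128,-0.032,0.2],0.6],[[0,0,-0.055],[-0.128,-0.032,0.3],0.6],[[0,0,-0.055],[-0.128,-0.032,0.4],0.6],[[0,0,-0.055],[-0.128,-0.032,0.48],0.6],[[0,0,-0.055],[-0.128,-0.032,0.545],0.6],[[0,0,-0.055],[-0.128,-0.032,0.545],0.6],[[0,0,-0.055],[-0.128,-0.032,0.545],0.6]]'
python3 -m jog '[[[0,0,0],[0,0,0],0],[[0,0,0],[0,0,0],0],[[0,0,0],[0,0,0],0],[[0,0,0],[0,0,0],0],[[0,0,0],[0,0,0],0],[[0,0,0],[0,0,0],0]]' 30
python3 - <<'E'
from h import *
s=manip.state();R0,p0=np.array(s['orientation']),np.array(s['eef_pos'])
c=np.array([.533,.109,0]);v=p0-c;v[2]=0;print(np.linalg.norm(v),np.degrees(np.arctan2(v[1],v[0])))
def P(d):
    Z=Ro.from_euler('z',-d,degrees=True).as_matrix();return (Z@R0,c+Z@v+[0,0,p0[2]])
rows([P(d) for d in(7,14,22,30,38,46)]); rows([P(d) for d in (7,14,22,30,38,44)])
E
```

```text
time: 21.3
eef_pos: [0.4518, 0.1129, 0.089]
orientation: [[-0.999, 0.033, 0.0], [0.033, 0.999, 0.0], [-0.0, 0.0, -1.0]]
contact_force: [0.2, 0.1, -0.0]
width: 0.0511
grasp_force: 0.0
time: 22.05
eef_pos: [0.4519, 0.1123, 0.0896]
orientation: [[-0.999, 0.034, 0.002], [0.034, 0.999, 0.001], [-0.002, 0.001, -1.0]]
contact_force: [-1.8, 0.1, 6.7]
width: 0.0153
grasp_force: 33.0
0.08112029742437099 177.63595236228008
t 22.05
[[0.0, -0.0, 0.078], [-0.001, 0.02, 0.0]]
[[0.0, -0.0, 0.156], [-0.005, 0.039, 0.0]]
[[0.0, -0.0, 0.244], [-0.012, 0.061, 0.0]]
[[0.001, -0.0, 0.333], [-0.022, 0.081, 0.0]]
[[0.001, -0.0, 0.422], [-0.035, 0.1, 0.0]]
[[0.001, -0.0, 0.511], [-0.05, 0.116, 0.0]]
t 22.05
[[0.0, -0.0, 0.078], [-0.001, 0.02, 0.0]]
[[0.0, -0.0, 0.156], [-0.005, 0.039, 0.0]]
[[0.0, -0.0, 0.244], [-0.012, 0.061, 0.0]]
[[0.001, -0.0, 0.333], [-0.022, 0.081, 0.0]]
[[0.001, -0.0, 0.422], [-0.035, 0.1, 0.0]]
[[0.001, -0.0, 0.489], [-0.046, 0.112, 0.0]]
```

```bash
python3 -m jog '[[[0,0,0.078],[-0.001,0.02,0],0],[[0,0,0.156],[-0.005,0.039,0],0],[[0,0,0.244],[-0.012,0.061,0],0],[[0,0,0.333],[-0.022,0.081,0],0],[[0,0,0.422],[-0.035,0.1,0],0],[[0,0,0.511],[-0.05,0.116,0],0],[[0,0,0.511],[-0.05,0.116,0],0]]'
python3 - <<'E'
from h import *
s=manip.state();R0,p0=np.array(s['orientation']),np.array(s['eef_pos'])
c=np.array([.533,.109,0]);v=p0-c;v[2]=0;print(np.linalg.norm(v),np.degrees(np.arctan2(v[1],v[0])))
def P(d):
    Z=Ro.from_euler('z',-d,degrees=True).as_matrix();return (Z@R0,c+Z@v+[0,0,p0[2]])
rows([P(d) for d in(8,16,24,32,38,41)])
E
```

```text
time: 22.92
eef_pos: [0.4796, 0.1694, 0.0895]
orientation: [[-0.671, 0.742, 0.003], [0.742, 0.671, 0.0], [-0.002, 0.002, -1.0]]
contact_force: [2.0, -3.8, 9.5]
width: 0.0152
grasp_force: 33.6
0.08062592235133029 131.48306164222691
t 22.925
[[0.0, -0.0, 0.089], [-0.002, 0.022, 0.0]]
[[0.0, -0.0, 0.178], [-0.007, 0.044, 0.0]]
[[0.0, -0.001, 0.267], [-0.015, 0.065, 0.0]]
[[0.001, -0.001, 0.356], [-0.025, 0.085, 0.0]]
[[0.001, -0.001, 0.422], [-0.035, 0.099, 0.0]]
[[0.001, -0.001, 0.456], [-0.041, 0.105, 0.0]]
```

```bash
python3 -m jog '[[[0,0,0.089],[-0.002,0.022,0],0],[[0,0,0.178],[-0.007,0.044,0],0],[[0,0,0.267],[-0.015,0.065,0],0],[[0,0,0.356],[-0.025,0.085,0],0],[[0,0,0.422],[-0.035,0.099,0],0],[[0,0,0.456],[-0.041,0.105,0],0],[[0,0,0.456],[-0.041,0.105,0],0]]'
python3 -m jog '[[[0,0,0.011],[0,0.003,0],0],[[0,0,0.022],[0,0.006,0],0],[[0,0,0.022],[0,0.006,0],0]]'
```

```text
time: 23.8
eef_pos: [0.5305, 0.189, 0.0895]
orientation: [[-0.021, 1.0, -0.0], [1.0, 0.021, -0.0], [0.0, -0.0, -1.0]]
contact_force: [-3.8, -0.9, 10.3]
width: 0.0153
grasp_force: 33.4
time: 24.18
eef_pos: [0.5308, 0.1888, 0.0894]
orientation: [[0.013, 1.0, -0.005], [1.0, -0.013, -0.001], [-0.001, -0.005, -1.0]]
contact_force: [-13.1, 0.1, 17.9]
width: 0.0152
grasp_force: 36.9
```

```bash
python3 -m jog '[[[0,0,0],[0,0.006,0],0],[[0,0,0],[0,0.006,0],0],[[0,0,0],[0,0.006,0],0]]'
python3 -m jog '[[[0,0,0],[0,-0.004,0],0.2],[[0,0,0],[0,-0.006,0],0.5],[[0,0,0],[0,-0.006,0],0.6],[[0,0,0],[0,-0.006,0],0.6],[[0,0,0],[0,-0.006,-0.1],0.6],[[0,0,0],[0,-0.006,-0.2],0.6],[[0,0,0],[0,-0.3,-0.3],0.6],[[0,0,0],[0,-0.3,-0.3],0.6]]'
python3 -m jog '[[[0,0,0],[-0.1,-0.12,-0.1],0.6],[[0,0,0],[-0.2,-0.25,-0.2],0.6],[[0,0,0],[-0.3,-0.3,-0.2],0.6],[[0,0,0],[-0.5,-0.35,-0.2],0.6],[[0,0,0],[-0.7,-0.35,-0.2],0.6],[[0,0,0],[-0.8,-0.35,-0.2],0.6],[[0,0,0],[-0.8,-0.35,-0.2],0.6]]'
python3 - <<'E'
from h import *
T=eyes.grab_frame('top');S=eyes.grab_frame('side')
cv2.imwrite('pics/c8.png',np.vstack([cv2.resize(T['frame'][170:310,85:365,::-1],None,fx=2.3,fy=2.3,interpolation=3),cv2.resize(S['frame'][140:419,180:460,::-1],(644,270))[:,:644]]))
E
```

```text
time: 24.55
eef_pos: [0.5309, 0.1887, 0.0892]
orientation: [[0.013, 1.0, -0.011], [1.0, -0.013, -0.002], [-0.002, -0.011, -1.0]]
contact_force: [-21.7, 2.2, 25.2]
width: 0.0153
grasp_force: 38.4
time: 25.55
eef_pos: [0.4148, 0.1912, 0.2295]
orientation: [[0.017, 1.0, 0.001], [1.0, -0.017, 0.001], [0.001, 0.001, -1.0]]
contact_force: [-0.7, 0.5, 0.1]
width: 0.0515
grasp_force: 0.0
time: 26.42
eef_pos: [0.2427, -0.1489, 0.3274]
orientation: [[0.016, 1.0, 0.003], [1.0, -0.016, -0.001], [-0.001, 0.003, -1.0]]
contact_force: [1.8, 0.0, 0.3]
width: 0.0513
grasp_force: 0.0
```

View pics/c8.png

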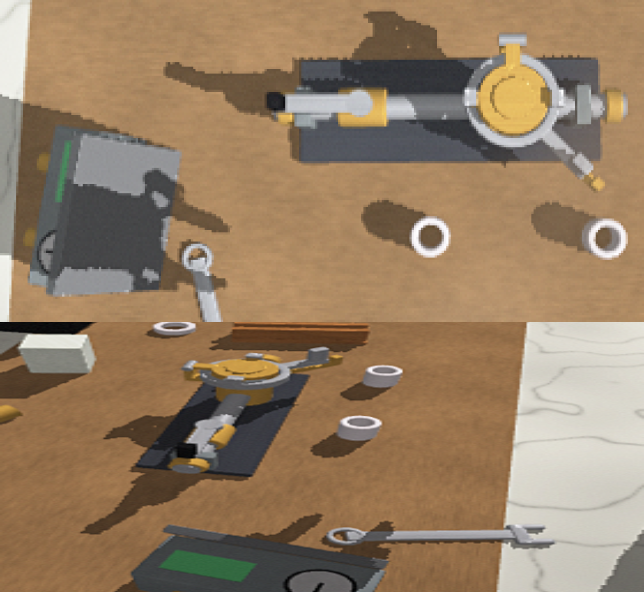

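The last picture shows the lever along the pipe (tab at top-crop (275,101)), the lug at the pointer, the cap shut, the board leaning on the gauge, and the bystanders unmoved.

```bash
python3 -c "
from cell import manip
print(manip.hand_in())"
```

```text
the job is handed in; nothing more can be done
None
```

I handed the job in at about 26.5 s: cap pressed shut, collar lug within about 1° of the pointer, board leaning centrally against the gauge front, then the lever swung to its stop; no verdict was returned.

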